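# Focus on the glue line of a finished stamp

## Robot

A 7-joint arm with a two-finger parallel gripper is mounted at the origin on the work surface; the furniture and walls round the work are solid. World frame = base frame: x ahead of the robot, y to its left, z up, the work surface at z = 0. Lengths are in m, angles in rad, forces in N, time in s.
With the tool pointing down it reaches from about 0.4 to 0.85 m from the base axis. Payload 4.5 kg.
Tool frame: the origin (TCP) lies on the centre line of the jaws, within the pads' length; the fingertips stand 17 mm ahead of it and the grasp point (between the pads) lies 2 mm behind it (tcp_to_tips is the distance from the TCP to the fingertips, in m); z points along the fingers, y is the direction in which the jaws open and shut (so a half turn about z gives the same grasp; the last joint's range is limited). The gripper opens to 85 mm and grips with 20 to 120 N. Pads are 22 mm wide; open, the fingers measure 114 mm over their backs; the gripper's body (76 mm by 85 mm) begins 54 mm behind the grasp point. The pads swing forward as they close: fully open they stand 13 mm farther back than shut.
Start: joints at [-1.113, 0.689, -0.195, 1.565, 0.157, 0.902, -0.215], TCP at [0.257, 0.57, 0.248] pointing down, gripper open.
Joint ranges: [-3.01, 3.01], [-0.46, 2.08], [-1.47, 1.51], [0.13, 2.56], [-1, 4.14], [0.04, 2.09], [-2.66, 2.66]. Speed limits (rad/s): [2.57, 2.57, 3.14, 3.14, 3.14, 3.14, 3.14].

## Interface

Orientations are given as a rotation vector (axis times angle).
In Python, from station import * gives the robot as it stands.
- The arm moves only by the tool drive_tool, never from a script. Its argument "deltas" is one flat list of numbers, 7 for each row, row after row: the opening, from 0 (shut) to 1 (fully open), then the shift along the tool's x, y, z in units of 40 mm (1.0 is 40 mm), then the turn, a rotation vector about the tool's x, y, z in units of 5 degrees (1.0 is 5 degrees). A call has 1 to 20 rows; each row is the pose to reach, as a shift and turn from the pose measured when the call began, along the tool's axes at that moment; what a row does not reach only later rows make up. A row lasts 1/10 s, in which the tool goes at most 50 mm and 8.59 degrees, less where a joint would pass 70% of its speed; a pose out of reach is approached as far as the arm can. A call with a gripper value outside its range is refused whole. The fingers move at their own pace and stop on an object; "newtons" is the grip in N (left out, the last holds). Time passes only in rows, so rows that repeat a pose let the fingers close. It gives the time, the measured TCP pose, the force and the opening at its end, in the units of the state.
- get_state(): the state, without advancing time (a new reading comes with each control period).
- capture(name): name is "scene" or "top" or "wrist"; returns a dict with "img" (400x640x3 uint8, blue, green, red), "camera_matrix" (3x3 intrinsics, pixels), "R" (3x3) and "t" (3): a world point X has camera coordinates R X + t. Camera axes: x right, y down, z forward; pixel columns grow to the right and rows downward; lengths in m; the calibration is good to about 2 mm. The wrist camera is an equidistant fisheye: a pixel r from the principal point sees the ray r / f radians off the axis. A picture is of the moment at which its call begins. There is no depth.
- close_job(): hands the job in, once; it reports no verdict.
The state is a dict: "t": time; "qpos": joint angles; "joint_vel": joint speeds; "effort": joint torques, N m; "tool_pos": TCP position; "eef_rot": TCP orientation; "force": force on the tool from outside, world axes, zero at the start; "moment": the same for the moment, N m; "finger_gap": finger opening in m.
Only numpy, scipy, OpenCV 4.12 (cv2) and the standard library are available. Lean on these libraries where they do the work, as an engineer would, in place of code of your own. Each camera call takes 0.05 s, during which the arm holds its last target. There are 200 camera calls.

## Task

Take the finished tall stamp out of the little vise for inspection: slide its knobbed jaw well open, lift the stamp out and stand it upright, right down in the seat of the focusing stand. Only when it stands there released, swing the stand's ratchet lever anticlockwise (seen from above) by exactly four clicks (not a fifth: it does not go back) and finish still holding the lever there. Leave the other things on the table where they are.

Things in the scene. Friction and masses are not known exactly. Their poses are not given: they have to be found in the camera images.
- vise: Low vise fixed to the table; origin on the table top under the middle of the held stamp. Base plate 70 mm wide (y), 10 mm thick, from x = -115 to +60 mm. Fixed jaw (48 mm high) at +x, sliding jaw at -x. The stamp stands on the plate with its narrow sides to the jaws; its broad sides, facing the vise's -y and +y, are free.
- jaw (a joint): Travel of the sliding jaw in m: 0 closed, 0.045 fully open; opens along the vise's own -x. Friction about 2 N; it stays where it is left. Its keeper lip, 28 mm wide, 73 to 78 mm above the table, covers 9 mm of the stamp's top edge until the jaw is slid back.
- jaw_knob (a point): Middle of the grip part of the upright black knob on the sliding jaw (16 mm diameter, 20 mm high, top 93 mm above the table, on a 12 mm post that rises from the jaw's 50 mm high body); with the jaw closed it lies 72 mm along the vise's -x from the vise's origin.
- stamp: The tall stamp: wooden block with a red rubber face on top, 50 (x) x 26 (y) x 60 (z) mm, about 50 g; origin at the middle of its underside. It can be turned half round without difference. To be gripped across its 26 mm thickness.
- stand: Focusing stand fixed to the table; origin on the table top under the seat's middle. Base plate 8 mm thick, x -50 to +160, y -48 to +128 mm. A black lens tube (34 mm diameter, along the stand's x, top 73 mm up) looks at the seat from +x, its front 75 mm from the seat's middle, 4 mm less per click. Toothed ratchet disc and lever on the +y side.
- seat (a point): Middle of the seat's floor (8 mm above the table). The seat is a pocket open at the top, 56 mm along the stand's x and 32 mm along its y, within 4 mm thick walls whose tops stand 10 mm above the floor.
- lever (a joint): Angle of the ratchet lever in rad: 0 at the start, grows anticlockwise seen from above (its knob moves towards the stand's -x), 1.3 at most. Click n drops in just before 0.2 n (four clicks: about 0.8). The push at the knob rises to some 3 N before each click (more if the knob is squeezed too hard to turn in the grip), then drops suddenly. A pawl stops it going back.
- lever_knob (a point): Middle of the upright black knob on the end of the lever: 18 mm diameter, 34 mm high, top 92 mm above the table, on the 80 mm long lever arm (arm 44 to 50 mm above the table).
- lever_hinge (a point): Point on the lever's upright hinge axis, at the height of the knob's middle. It lies 75 mm along the stand's x and 85 mm along its y from the stand's origin; at the start the lever points from here 60 degrees anticlockwise of the stand's x.
- flat_stamp: Bystander: low wooden stamp, 52 x 56 x 27 mm, origin under its middle.
- square_stamp: Bystander: another low wooden stamp, 50 x 52 x 27 mm, origin under its middle.
- vial: Bystander: small glass bottle, 24 mm diameter, 44 mm high, origin under its middle.
- tape: Bystander: roll of masking tape lying flat, 104 mm diameter, 25 mm high, origin under its middle.
Things that resemble listed ones, but are neither listed nor needed, are in the scene too. Of the things that look like the stamp, the larger one is meant.

How it is judged:
By the outcome, as a careful person would: the job done as asked, in the order asked, and still so for the second after the job is handed in, while the arm keeps its last pose, push and grip.
It also fails if it takes over 56 s, if anything falls off the work surface, if the arm or the gripper's body presses on something with over 40 N, if the wrist force passes 120 N, or if a joint passes its speed limit or range.

## Working session

There is one attempt and no reset: what is moved stays moved. The work goes in short steps, Python scripts to look and compute and a tool call to move; the robot and the scene stay as the last step left them, time stands still between calls to the robot, and variables do not carry over. Pictures are saved under pics/ and viewed, about 8 in all and at most 12, crops included, and the job is handed in when it is done.

Besides the shell and the picture viewer there is one more tool, called after "Request:" as a command line: name --argument value ..., lists and objects as JSON in quotes. drive_tool: Moves the arm, as the interface text tells. Its arguments: {"type":"object","properties":{"deltas":{"type":"array"},"newtons":{"type":"number"}},"required":["deltas"]}

```bash
ls; mkdir -p pics; python3 - <<'E'
from station import *
import cv2,numpy as np
s=get_state();print({k:np.round(v,3) for k,v in s.items()})
for n in("scene","top"):
    c=capture(n);cv2.imwrite(f"pics/{n}0.png",c["img"]);np.savez(f"pics/{n}0.npz",**c)
    print(n,c["camera_matrix"].round(1).tolist(),c["R"].round(3).tolist(),c["t"].round(3).tolist())
E
```

```text
pics
{'t': np.float64(0.0), 'qpos': array([-1.113,  0.69 , -0.194,  1.566,  0.157,  0.903, -0.215]), 'joint_vel': array([-0.   , -0.002,  0.001, -0.001, -0.002,  0.003, -0.001]), 'effort': array([ 0.0000e+00, -5.3961e+01, -1.2660e+00, -1.5854e+01,  9.0000e-03,
        1.0000e-02,  0.0000e+00]), 'tool_pos': array([0.257, 0.569, 0.247]), 'eef_rot': array([-6.600e-01, -3.071e+00,  3.000e-03]), 'force': array([-0.099,  0.863,  0.296]), 'moment': array([-0.013,  0.011,  0.033]), 'finger_gap': np.float64(0.086)}
scene [[388.5, 0.0, 323.6], [0.0, 388.5, 196.6], [0.0, 0.0, 1.0]] [[0.591, -0.807, 0.002], [-0.497, -0.366, -0.787], [0.636, 0.464, -0.617]] [-0.279, 0.355, 0.549]
top [[442.4, 0.0, 319.4], [0.0, 442.4, 200.1], [0.0, 0.0, 1.0]] [[-0.027, -0.999, -0.028], [-0.992, 0.03, -0.119], [0.12, 0.025, -0.992]] [0.088, 0.547, 1.061]
```

View pics/top0.png

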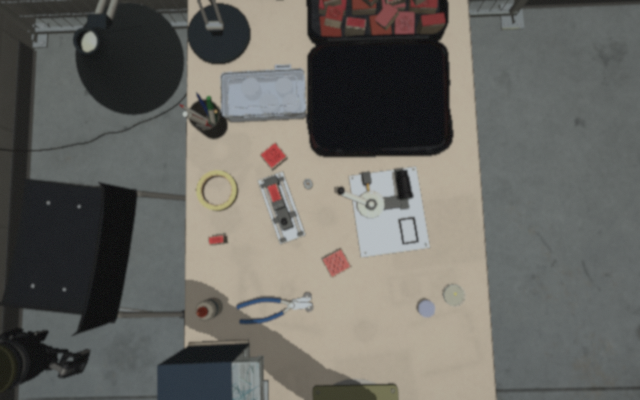

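View pics/scene0.png

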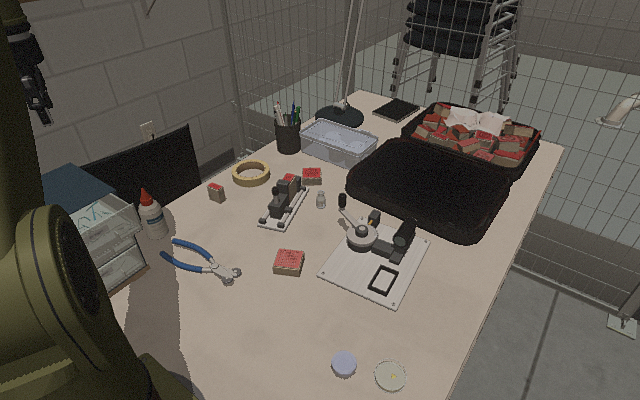

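```bash
cat > h.py <<'E'
import numpy as np,cv2
from scipy.spatial.transform import Rotation as Ro
def ray(c,u,v,fish=False):
    K=c["camera_matrix"];x=np.array([(u-K[0,2])/K[0,0],(v-K[1,2])/K[1,1]])
    if fish:
        r=np.linalg.norm(x);d=np.r_[x/max(r,1e-9)*np.sin(r),np.cos(r)]
    else: d=np.r_[x,1]
    R=c["R"];return -R.T@c["t"],R.T@d
def onz(c,u,v,z,fish=False):
    o,d=ray(c,u,v,fish);return o+d*(z-o[2])/d[2]
def proj(c,P,fish=False):
    p=c["R"]@np.asarray(P)+c["t"];K=c["camera_matrix"]
    if fish:
        r=np.hypot(*p[:2]);q=p[:2]/r*np.arctan2(r,p[2])
    else:q=p[:2]/p[2]
    return q*[K[0,0],K[1,1]]+K[:2,2]
E
python3 - <<'E'
import cv2,numpy as np
a=cv2.imread("pics/top0.png")[160:260,250:440];a=cv2.resize(a,None,fx=4,fy=4,interpolation=cv2.INTER_CUBIC)
cv2.imwrite("pics/topcrop.png",a)
E
```

```text
(no output)
```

View pics/topcrop.png

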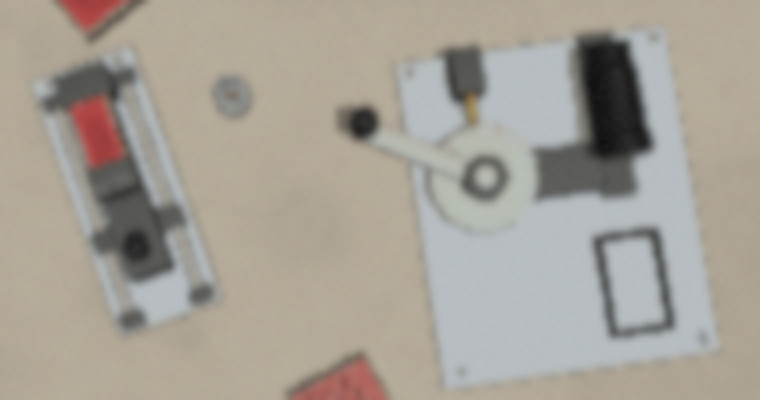

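```bash
cat > m.py <<'E'
from h import *
c=np.load("pics/top0.npz");f=lambda u,v,z:onz(c,250+u/4-.375,160+v/4-.375,z)
def fit(m,w): # rigid 2D
    m,w=np.array(m)/1e3,np.array(w)[:,:2];a=m-m.mean(0);b=w-w.mean(0)
    th=np.arctan2((a[:,0]*b[:,1]-a[:,1]*b[:,0]).sum(),(a*b).sum())
    R=np.array([[np.cos(th),-np.sin(th)],[np.sin(th),np.cos(th)]]);t=w.mean(0)-R@m.mean(0)
    return th,R,t,((m@R.T+t-w)*1e3).round(1).tolist()
V=fit([(60,35),(60,-35),(-115,-35),(-115,35)],[f(35,88,.01),f(133,48,.01),f(220,298,.01),f(122,335,.01)])
S=fit([(160,128),(160,-48),(-50,-48),(-50,128)],[f(395,62,.008),f(662,28,.008),f(720,350,.008),f(445,388,.008)])
print("vise",V[0],V[2],V[3]);print("stand",S[0],S[2],S[3])
print("seat by rect",np.mean([f(594,237,.018),f(658,228,.018),f(673,326,.018),f(612,336,.018)],0))
print("jawknob pred",V[1]@[-.072,0]+V[2],"meas",f(135,246,.093))
print("stamp top meas",f(99,132,.07))
h=S[1]@[.075,.085]+S[2];k=h+.08*np.array([np.cos(S[0]+np.pi/3),np.sin(S[0]+np.pi/3)])
print("hinge",h,f(486,177,.05),"levknob",k,f(362,122,.092))
E
python3 m.py
```

```text
vise 0.32172674639436855 [0.56255949 0.17844641] [[4.0, 3.0], [2.3, -0.2], [-2.8, -3.6], [-3.5, 0.8]]
stand 0.11217521913912752 [ 0.46950576 -0.14568762] [[-0.0, 1.9], [3.2, -2.8], [-1.1, -1.3], [-2.0, 2.2]]
seat by rect [ 0.46981098 -0.14513095  0.018     ]
jawknob pred [0.49425375 0.15567964] meas [0.49525142 0.15641274 0.093     ]
stamp top meas [0.56628928 0.17940309 0.07      ]
hinge [ 0.53451947 -0.05282634] [ 0.53424015 -0.05332304  0.05      ] levknob [0.56651263 0.02049785] [0.56430586 0.02174572 0.092     ]
```

The stamp look-alikes are the red one clamped in the vise at about (276,195) and the small upright one at (218,239). The vise one is meant: it is larger and held between the jaws, as the crop shows. The stand, vise, knob and lever measurements agree within 2–4 mm, so I'm setting out above the jaw knob.

```bash
cat > go.py <<'E'
# usage: go.py x y z yaw_of_tool_y_deg -> shift/turn in move units
import sys;from h import *;from station import *
def go(x,y,z,yaw):
    s=get_state();R=Ro.from_rotvec(s["eef_rot"]);a=np.radians(yaw)
    Y=np.array([np.cos(a),np.sin(a),0]);Z=np.array([0,0,-1.]);
    best=None
    for sg in(1,-1):
        T=Ro.from_matrix(np.c_[np.cross(sg*Y,Z),sg*Y,Z]);rv=(R.inv()*T).as_rotvec()
        if best is None or np.linalg.norm(rv)<np.linalg.norm(best):best=rv
    d=R.inv().apply(np.array([x,y,z])-s["tool_pos"])/.04
    print(d.round(2),(np.degrees(best)/5).round(2),"t",s["t"],"q7",s["qpos"][6].round(2))
if __name__=="__main__":go(*map(float,sys.argv[1:]))
E
python3 go.py .495 .156 .19 108.4
```

```text
[-9.67 -6.97  1.45] [-0.02 -0.01 -8.54] t 0.1 q7 -0.22
```

Request:
drive_tool --deltas '[1,-9.67,-6.97,0,0,0,-8.54,1,-9.67,-6.97,0,0,0,-8.54,1,-9.67,-6.97,0,0,0,-8.54,1,-9.67,-6.97,0,0,0,-8.54,1,-9.67,-6.97,0,0,0,-8.54,1,-9.67,-6.97,0,0,0,-8.54,1,-9.67,-6.97,0,0,0,-8.54,1,-9.67,-6.97,0,0,0,-8.54,1,-9.67,-6.97,0,0,0,-8.54,1,-9.67,-6.97,1.45,0,0,-8.54,1,-9.67,-6.97,1.45,0,0,-8.54,1,-9.67,-6.97,1.45,0,0,-8.54,1,-9.67,-6.97,1.45,0,0,-8.54,1,-9.67,-6.97,1.45,0,0,-8.54]'

```text
t: 1.5
tool_pos: [0.4946, 0.1588, 0.1914]
eef_rot: [-0.509, 3.099, 0.001]
force: [0.8, 0.7, 0.2]
finger_gap: 0.0855
```

```bash
python3 - <<'E'
from station import *
import cv2,numpy as np
c=capture("wrist");cv2.imwrite("pics/wrist1.png",c["img"]);np.savez("pics/wrist1.npz",**c)
print(get_state()["tool_pos"],c["camera_matrix"].round(1).tolist())
from h import *
for n,P in dict(knob=(.495,.156,.093),stamp=(.5626,.1784,.07)).items():print(n,proj(c,P,True))
E
```

```text
[0.4946873  0.15839724 0.19145701] [[309.7, 0.0, 318.0], [0.0, 309.7, 201.9], [0.0, 0.0, 1.0]]
knob [316.01986705 208.04470317]
stamp [315.94501191 274.45418264]
```

View pics/wrist1.png

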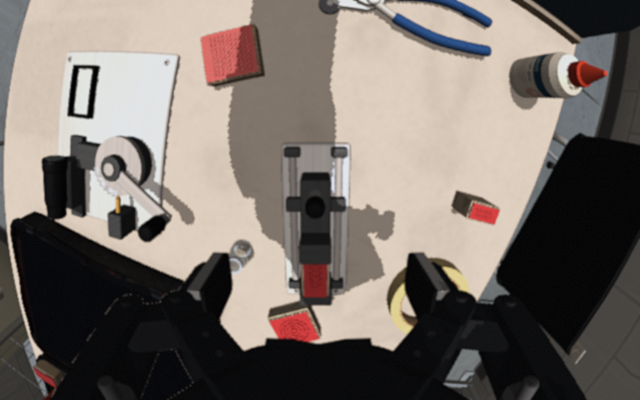

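Wrist view: the knob is at (316,208), exactly where predicted, and the stamp's red face is at about (316,280). The vise axis is vertical in the image, so the yaw is right. I'm going down to the knob.

```bash
python3 go.py .495 .156 .088 108.4
```

```text
[ 0.02 -0.06  2.59] [-0.    0.02  0.04] t 1.55 q7 1.06
```

Request:
drive_tool --deltas '[0.6,0.02,-0.06,0.8,0,0,0,0.6,0.02,-0.06,1.6,0,0,0,0.6,0.02,-0.06,2.2,0,0,0,0.6,0.02,-0.06,2.59,0,0,0,0.6,0.02,-0.06,2.59,0,0,0,0.1,0.02,-0.06,2.59,0,0,0,0,0.02,-0.06,2.59,0,0,0,0,0.02,-0.06,2.59,0,0,0,0,0.02,-0.06,2.59,0,0,0,0,0.02,-0.06,2.59,0,0,0]' --newtons 30

```text
t: 2.55
tool_pos: [0.4957, 0.1564, 0.0892]
eef_rot: [-0.508, 3.096, 0.001]
force: [-0.1, 0.1, 6.8]
finger_gap: 0.0147
```

```bash
python3 go.py .4533 .142 .0885 108.4
```

```text
[ 1.12 -0.    0.01] [0.   0.05 0.04] t 2.55 q7 0.95
```

Request:
drive_tool --deltas '[0,0.2,0,0,0,0,0,0,0.4,0,0,0,0,0,0,0.6,0,0,0,0,0,0,0.8,0,0,0,0,0,0,1.0,0,0,0,0,0,0,1.06,0,0,0,0,0,0,1.06,0,0,0,0,0,0,1.06,0,0,0,0,0]'

```text
t: 3.35
tool_pos: [0.4543, 0.1424, 0.0892]
eef_rot: [-0.508, 3.098, -0.0]
force: [-2.1, 0.2, 5.6]
finger_gap: 0.0143
```

Request:
drive_tool --deltas '[0.5,0,0,0,0,0,0,0.5,0,0,0,0,0,0,0.5,0,0,0,0,0,0,0.5,0,0,-1,0,0,0,0.8,0,0,-2,0,0,0,0.8,0,0,-2.5,0,0,0,0.8,0,0,-2.5,0,0,0]'

```text
t: 4.05
tool_pos: [0.4557, 0.143, 0.1916]
eef_rot: [-0.506, 3.093, 0.002]
force: [-0.7, -0.1, 0.0]
finger_gap: 0.0682
```

```bash
python3 - <<'E'
from station import *
from h import *
c=capture("wrist");np.savez("pics/wrist2.npz",**c)
im=c["img"].copy();a=im[100:400,160:480];cv2.imwrite("pics/wrist2.png",cv2.resize(a,None,fx=1.8,fy=1.8))
hsv=cv2.cvtColor(im,cv2.COLOR_BGR2HSV);m=((hsv[...,0]<8)|(hsv[...,0]>172))&(hsv[...,1]>120)&(hsv[...,2]>60)
n,l,st,ce=cv2.connectedComponentsWithStats(m.astype(np.uint8))
for i in range(1,n):
    if st[i,4]>150:
        p=onz(c,*ce[i],.07,True);print(st[i].tolist(),ce[i].round(1),p.round(4))
        pts=np.argwhere(l==i)[:,::-1];w=np.array([onz(c,*q,.07,True)[:2]*1000 for q in pts],np.float32);print(cv2.minAreaRect(w))
s=get_state();print(s["tool_pos"])
E
python3 go.py .5635 .179 .19 108.4
```

```text
[204, 66, 57, 58, 2470] [231.9  94.6] [0.3951 0.0485 0.07  ]
((395.1976623535156, 47.862098693847656), (40.414344787597656, 43.34874725341797), 27.358919143676758)
[570, 105, 39, 26, 587] [587.5 117.5] [0.2795 0.3825 0.07  ]
((277.2154235839844, 387.2855224609375), (26.681066513061523, 70.65541076660156), 26.116544723510742)
[465, 240, 29, 18, 354] [478.9 248.7] [0.4536 0.3065 0.07  ]
((453.6239318847656, 307.0849914550781), (14.602278709411621, 31.258852005004883), 5.715424537658691)
[307, 293, 23, 37, 796] [317.8 310.5] [0.5638 0.1778 0.07  ]
((565.4014282226562, 178.184814453125), (45.55312728881836, 21.36220359802246), 18.0210018157959)
[0.45487292 0.14245518 0.19010226]
[-2.87  0.    0.02] [-0.    0.05  0.04] t 4.1 q7 1.01
```

View pics/wrist2.png

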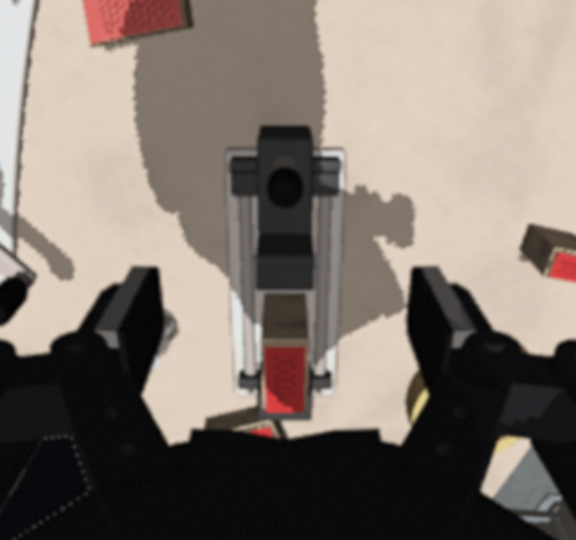

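The jaw is clear and the stamp stands free at about (318,310), with its centre near (.564,.178). I'm moving over it and going down.

Request:
drive_tool --deltas '[0.8,-1.2,0,0,0,0,0,0.8,-2.4,0,0,0,0,0,0.8,-2.87,0.03,0,0,0,0,0.8,-2.87,0.03,0,0,0,0,0.8,-2.87,0.03,1,0,0,0,0.8,-2.87,0.03,2,0,0,0,0.8,-2.87,0.03,2.8,0,0,0,0.8,-2.87,0.03,3.2,0,0,0,0.8,-2.87,0.03,3.42,0,0,0,0.8,-2.87,0.03,3.42,0,0,0]'

```text
t: 5.1
tool_pos: [0.562, 0.1797, 0.0523]
eef_rot: [-0.508, 3.1, -0.001]
force: [-0.3, 0.1, 0.2]
finger_gap: 0.0682
```

```bash
python3 go.py .564 .1785 .053 108.2
```

```text
[-0.04 -0.04 -0.02] [-0.01  0.01  0.09] t 5.1 q7 1.0
```

Request:
drive_tool --deltas '[0.8,-0.04,-0.04,0,0,0,0,0.2,-0.04,-0.04,0,0,0,0,0,-0.04,-0.04,0,0,0,0,0,-0.04,-0.04,0,0,0,0,0,-0.04,-0.04,0,0,0,0,0,-0.04,-0.04,0,0,0,0,0,-0.04,-0.04,0,0,0,0,0,-0.04,-0.04,0,0,0,0,0,-0.04,-0.04,-0.5,0,0,0,0,-0.04,-0.04,-1,0,0,0,0,-0.04,-0.04,-2,0,0,0,0,-0.04,-0.04,-3,0,0,0,0,-0.04,-0.04,-3,0,0,0]' --newtons 40

```text
t: 6.4
tool_pos: [0.5669, 0.1805, 0.1773]
eef_rot: [-0.506, 3.09, 0.003]
force: [2.0, 1.2, -0.4]
finger_gap: 0.0253
```

```bash
python3 go.py .470 -.1455 .17 96.4; python3 - <<'E'
from station import *
from h import *
c=capture("wrist");np.savez("pics/wrist3.npz",**c);cv2.imwrite("pics/wrist3.png",c["img"])
s=get_state()
R=Ro.from_rotvec(s["eef_rot"])
hsv=cv2.cvtColor(c["img"],cv2.COLOR_BGR2HSV);m=((hsv[...,0]<8)|(hsv[...,0]>172))&(hsv[...,1]>120)&(hsv[...,2]>60)
n,l,st,ce=cv2.connectedComponentsWithStats(m.astype(np.uint8))
zt=s["tool_pos"][2]-.0523+.07
for i in range(1,n):
    if st[i,4]>150:
        p=onz(c,*ce[i],zt,True);print(st[i].tolist(),ce[i].round(1),p.round(4),R.inv().apply(p-s["tool_pos"]).round(4))
E
```

```text
[ 4.9  -6.95  0.13] [0.02 0.12 2.44] t 6.4 q7 1.1
[487, 128, 31, 26, 493] [502.  140.8] [0.482  0.2283 0.1925] [ 0.0634  0.0728 -0.0181]
[291, 246, 55, 89, 4628] [318.  288.8] [0.5657 0.1787 0.1925] [-0.0001 -0.0008 -0.0177]
[13, 341, 48, 35, 340] [ 35.1 358.3] [ 0.7311 -0.0107  0.1925] [-0.0964 -0.2331 -0.017 ]
[52, 353, 21, 19, 175] [ 61.9 363.2] [0.7095 0.0262 0.1925] [-0.0876 -0.1913 -0.0171]
[25, 371, 67, 29, 725] [ 61.7 387.6] [0.754  0.014  0.1925] [-0.126  -0.2171 -0.0169]
```

View pics/wrist3.png

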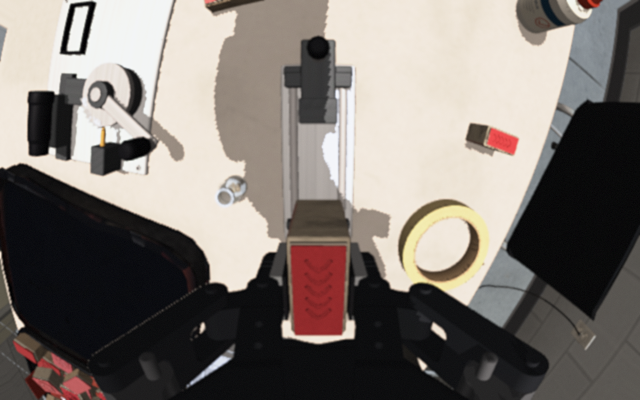

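The stamp is held centred and upright (offset under 1 mm from the tool). I'm going to a spot just beyond the seat to take a close look at it.

```bash
python3 go.py .550 -.136 .19 96.4
```

```text
[ 2.88 -7.35 -0.4 ] [0.   0.07 2.44] t 6.45 q7 1.1
```

Request:
drive_tool --deltas '[0,0.3,-0.8,-0.4,0,0,0.3,0,0.7,-1.8,-0.4,0,0,0.6,0,1.1,-2.8,-0.4,0,0,1,0,1.5,-3.8,-0.4,0,0,1.4,0,1.9,-4.8,-0.4,0,0,1.7,0,2.3,-5.8,-0.4,0,0,2,0,2.6,-6.7,-0.4,0,0.07,2.3,0,2.88,-7.35,-0.4,0,0.07,2.44,0,2.88,-7.35,-0.4,0,0.07,2.44,0,2.88,-7.35,-0.4,0,0.07,2.44,0,2.88,-7.35,-0.4,0,0.07,2.44]'

```text
t: 7.55
tool_pos: [0.5497, -0.1341, 0.1895]
eef_rot: [0.179, -3.135, -0.003]
force: [0.7, 0.1, -0.4]
finger_gap: 0.0255
```

```bash
python3 - <<'E'
from station import *
from h import *
c=capture("wrist");np.savez("pics/wrist4.npz",**c);cv2.imwrite("pics/wrist4.png",c["img"])
s=get_state();print(s["tool_pos"],s["eef_rot"])
q=proj(c,(.470,-.1455,.018),True);print("pred seat",q)
a=np.radians(6.43);X=np.array([np.cos(a),np.sin(a)]);Y=np.array([-X[1],X[0]])
print([proj(c,[*(np.array([.470,-.1455])+i*.032*X+j*.020*Y),.018],True).round(0).tolist() for i,j in((1,1),(1,-1),(-1,-1),(-1,1))])
g=c["img"].max(2)<60
n,l,st,ce=cv2.connectedComponentsWithStats(g.astype(np.uint8))
for i in range(1,n):
    if st[i,4]>100 and abs(ce[i]-q).max()<40:
        p=np.argwhere(l==i)[:,::-1];w=np.array([onz(c,*k,.018,True)[:2]*1000 for k in p],np.float32);print(st[i],cv2.minAreaRect(w))
E
```

```text
[ 0.54989703 -0.13394702  0.18966902] [ 1.80019187e-01 -3.13555086e+00 -2.64764304e-03]
pred seat [316.49743935 103.53178605]
[[337.0, 137.0], [296.0, 137.0], [295.0, 71.0], [338.0, 71.0]]
[295  73  40  65 556] ((471.5585021972656, -147.36375427246094), (61.717857360839844, 37.23662567138672), 6.757650852203369)
```

View pics/wrist4.png

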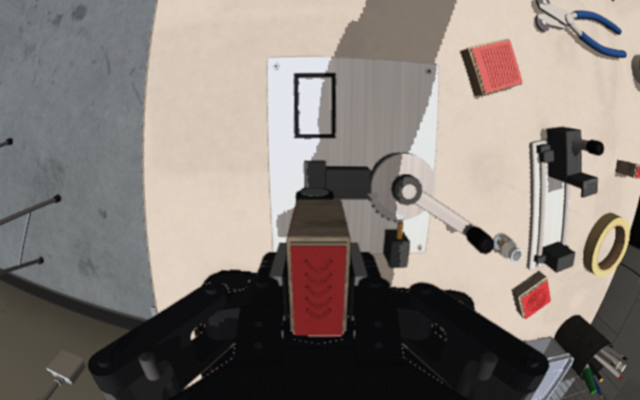

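The seat shows at about (316,105). It measures (.4716,-.1474) at 6.8°, about 2–3 mm from the first estimate, so I'm using (.471,-.147).

```bash
python3 go.py .471 -.147 .19 96.6
```

```text
[ 2.   -0.1  -0.01] [ 0.02 -0.01 -0.01] t 7.6 q7 1.43
```

Request:
drive_tool --deltas '[0,0.8,0,0,0,0,0,0,1.6,-0.1,0,0,0,0,0,2,-0.1,0,0,0,0,0,2,-0.1,0,0,0,0,0,2,-0.1,1,0,0,0,0,2,-0.1,2,0,0,0,0,2,-0.1,2.6,0,0,0,0,2,-0.1,2.87,0,0,0,0,2,-0.1,2.87,0,0,0,0,2,-0.1,2.87,0,0,0]'

```text
t: 8.6
tool_pos: [0.4721, -0.1464, 0.0756]
eef_rot: [-0.182, 3.135, 0.003]
force: [0.2, 1.0, -0.2]
finger_gap: 0.0256
```

```bash
python3 go.py .471 -.147 .0503 96.6
```

```text
[ 0.03 -0.01  0.63] [0.02 0.01 0.01] t 8.6 q7 1.28
```

Request:
drive_tool --deltas '[0,0.03,0,0.15,0,0,0,0,0.03,0,0.25,0,0,0,0,0.03,0,0.35,0,0,0,0,0.03,0,0.42,0,0,0,0,0.03,0,0.42,0,0,0]'

```text
t: 9.1
tool_pos: [0.4707, -0.1465, 0.0585]
eef_rot: [-0.182, 3.136, 0.003]
force: [-0.2, -0.3, -0.7]
finger_gap: 0.0252
```

Request:
drive_tool --deltas '[0,0,0,0.07,0,0,0,0,0,0,0.13,0,0,0,0,0,0,0.18,0,0,0,0,0,0,0.21,0,0,0,0,0,0,0.21,0,0,0]'

```text
t: 9.6
tool_pos: [0.4706, -0.1464, 0.051]
eef_rot: [-0.182, 3.135, 0.002]
force: [-2.4, 1.8, 11.4]
finger_gap: 0.0253
```

Firm contact at the expected seated height. I'm releasing and rising.

Request:
drive_tool --deltas '[0.15,0,0,-0.03,0,0,0,0.5,0,0,-0.03,0,0,0,0.7,0,0,-0.03,0,0,0,0.7,0,0,-0.03,0,0,0,0.7,0,0,-0.6,0,0,0,0.7,0,0,-1.4,0,0,0,0.7,0,0,-2.4,0,0,0,0.7,0,0,-3.2,0,0,0,0.7,0,0,-3.2,0,0,0]'

```text
t: 10.5
tool_pos: [0.4729, -0.147, 0.1824]
eef_rot: [-0.18, 3.128, -0.001]
force: [1.8, 0.6, 0.3]
finger_gap: 0.06
```

```bash
python3 - <<'E'
from station import *
from h import *
c=capture("wrist");d=capture("scene");np.savez("pics/wrist5.npz",**c)
cv2.imwrite("pics/both5.png",np.vstack([c["img"][180:400,180:480],cv2.resize(d["img"][190:300,315:465],None,fx=2,fy=2,interpolation=cv2.INTER_CUBIC)]))
hsv=cv2.cvtColor(c["img"],cv2.COLOR_BGR2HSV);m=((hsv[...,0]<8)|(hsv[...,0]>172))&(hsv[...,1]>120)&(hsv[...,2]>60)
n,l,st,ce=cv2.connectedComponentsWithStats(m.astype(np.uint8))
for i in range(1,n):
    if st[i,4]>150:
        p=np.argwhere(l==i)[:,::-1];w=np.array([onz(c,*k,.068,True)[:2]*1000 for k in p],np.float32);print(st[i],cv2.minAreaRect(w))
E
python3 go.py .5654 .021 .18 156.5;python3 go.py .5654 .021 .18 66.5
```

```text
[ 479  111   46   56 1718] ((397.26702880859375, 5.4532012939453125), (39.41747283935547, 43.34349060058594), 27.208595275878906)
[ 305  173   28   53 1421] ((471.53753662109375, -147.86270141601562), (44.105560302734375, 21.50996971130371), 7.162802219390869)
[-2.84  3.9  -0.01] [-1.000e-02  2.000e-02 -1.198e+01] t 10.6 q7 1.39
[-2.84  3.9  -0.01] [0.01 0.02 6.02] t 10.6 q7 1.39
```

View pics/both5.png

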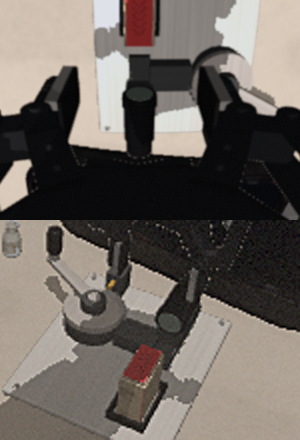

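The stamp stands upright in the seat: its red face has the same apparent size as before, at (.4715,-.1479), 7.2°. Next I'm going above the lever knob with the jaw axis along the tangent (tool y at -23.5°, which keeps joint 7 in range).

Request:
drive_tool --deltas '[0.7,-0.3,0.4,0,0,0,1.6,0.7,-0.6,0.8,0,0,0,3.2,0.7,-0.9,1.2,0,0,0,4.8,0.7,-1.2,1.6,0,0,0,6.4,0.7,-1.5,2,0,0,0,8,0.7,-1.8,2.4,0,0,0,9.6,0.7,-2.1,2.8,0,0,0,11.2,0.7,-2.4,3.2,0,0,0,12.8,0.7,-2.6,3.6,0,0,0,14.4,0.7,-2.84,3.9,0,0,0,16,0.7,-2.84,3.9,0,0,0,17.6,0.7,-2.84,3.9,0,0,0,19.2,0.7,-2.84,3.9,0,0,0,20.8,0.7,-2.84,3.9,0,0,0,22.4,0.7,-2.84,3.9,0,0,0,24,0.7,-2.84,3.9,0,0,0,24,0.7,-2.84,3.9,0,0,0,24]'

```text
t: 12.3
tool_pos: [0.5648, 0.0211, 0.1784]
eef_rot: [2.622, 1.729, -0.001]
force: [-0.1, -0.7, 0.4]
finger_gap: 0.0597
```

```bash
python3 go.py .5654 .021 .077 -23.5; python3 - <<'E'
from station import *
from h import *
c=capture("wrist");np.savez("pics/wrist6.npz",**c)
cv2.imwrite("pics/wrist6.png",c["img"])
print(get_state()["qpos"].round(2));q=proj(c,(.5654,.021,.092),True);print("pred knob",q, "bottom",proj(c,(.5654,.021,.058),True),"hinge",proj(c,(.5345,-.053,.05),True))
g=c["img"].max(2)<50
n,l,st,ce=cv2.connectedComponentsWithStats(g.astype(np.uint8))
for i in range(1,n):
    if st[i,4]>60 and abs(ce[i]-q).max()<50:print(st[i],ce[i],onz(c,*ce[i],.092,True))
E
```

```text
[0.01 0.02 2.53] [-0.    0.01  0.06] t 12.3 q7 -0.3
[-0.24  0.72  0.2   1.83 -0.23  0.62 -0.3 ]
pred knob [317.26020933 213.28621609] bottom [317.36316344 200.05722082] hinge [318.25068535 279.06632222]
[312 193  21  29 461] [322.35791757 207.01084599] [0.57064155 0.02392924 0.092     ]
```

View pics/wrist6.png

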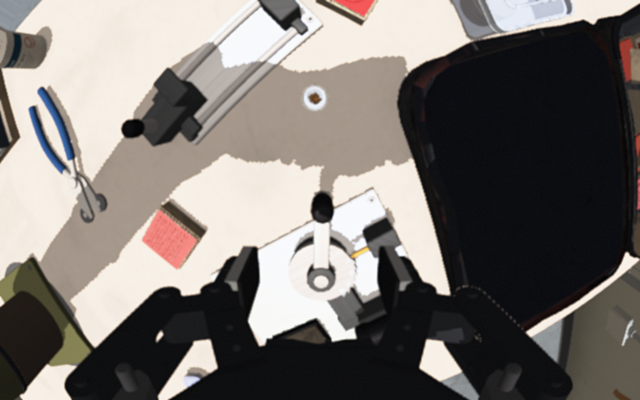

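The knob is at about (322,212), 5 px right of the prediction, and the hinge is at (321,281).

```bash
python3 - <<'E'
from h import *
c=np.load("pics/wrist6.npz")
print(onz(c,322.5,212,.092,True),onz(c,321,281,.05,True))
E
python3 go.py .5672 .0225 .077 -23.5
```

```text
[0.56926186 0.02041054 0.092     ] [ 0.53604558 -0.05601893  0.05      ]
[0.06 0.04 2.54] [0.   0.   0.06] t 12.35 q7 -0.3
```

```bash
python3 go.py .5685 .0207 .077 -23.5
```

```text
[0.03 0.08 2.54] [0.   0.   0.06] t 12.35 q7 -0.3
```

Request:
drive_tool --deltas '[0.7,0.03,0.08,0.8,0,0,0,0.7,0.03,0.08,1.6,0,0,0,0.7,0.03,0.08,2.2,0,0,0,0.7,0.03,0.08,2.54,0,0,0,0.7,0.03,0.08,2.54,0,0,0,0.2,0.03,0.08,2.54,0,0,0,0,0.03,0.08,2.54,0,0,0,0,0.03,0.08,2.54,0,0,0,0,0.03,0.08,2.54,0,0,0,0,0.03,0.08,2.54,0,0,0]' --newtons 25

```text
t: 13.35
tool_pos: [0.5683, 0.0214, 0.0783]
eef_rot: [-2.623, -1.729, -0.001]
force: [-1.7, 0.9, 5.6]
finger_gap: 0.0172
```

```bash
cat > lev.py <<'E'
# rows for lever arc: from current pose, knob turned about hinge to listed absolute angles
import sys;from h import *;from station import *
H=np.array([.535,-.0535]);s=get_state();R=Ro.from_rotvec(s["eef_rot"])
p=s["tool_pos"];r=p[:2]-H;a0=np.arctan2(r[1],r[0])
print("TCP",p.round(4),"radius",np.hypot(*r).round(4),"angle",round(a0-np.radians(66.5),3),"force",s["force"].round(1),"gap",s["finger_gap"].round(4))
for x in sys.argv[1:]:
    d=float(x);P=H+.08*np.array([np.cos(a0+d),np.sin(a0+d)]);v=R.inv().apply(np.r_[P-H-r*.08/np.hypot(*r),0])/.04
    print(x,v.round(2),"turn",(-np.degrees(d)/5).round(2))
E
python3 lev.py .1 .2 .3 .4 .5 .6 .7 .8 .85
```

```text
Traceback (most recent call last):
  File "lev.py", line 5, in <module>
    print("TCP",p.round(4),"radius",np.hypot(*r).round(4),"angle",round(a0-np.radians(66.5),3),"force",s["force"].round(1),"gap",s["finger_gap"].round(4))
                                                                                                                                 ^^^^^^^^^^^^^^^^^^^^^
AttributeError: 'float' object has no attribute 'round'
```

```bash
sed -i 's/s\["finger_gap"\].round(4)/s["finger_gap"]/' lev.py
python3 lev.py .1 .2 .3 .4 .5 .6 .7 .8 .85
```

```text
TCP [0.5683 0.0214 0.0783] radius 0.0819 angle -0.009 force [-1.7  0.9  5.6] gap 0.017226078367864023
.1 [-0.01 -0.2  -0.  ] turn -1.15
.2 [-0.03 -0.4  -0.  ] turn -2.29
.3 [-0.08 -0.59 -0.  ] turn -3.44
.4 [-0.15 -0.78 -0.  ] turn -4.58
.5 [-0.23 -0.96 -0.  ] turn -5.73
.6 [-0.33 -1.13 -0.  ] turn -6.88
.7 [-0.45 -1.29 -0.  ] turn -8.02
.8 [-0.59 -1.44 -0.  ] turn -9.17
.85 [-0.66 -1.51 -0.  ] turn -9.74
```

Request:
drive_tool --deltas '[0,0,-0.1,0,0,0,-0.6,0,-0.01,-0.2,0,0,0,-1.15,0,-0.02,-0.3,0,0,0,-1.7,0,-0.03,-0.4,0,0,0,-2.29,0,-0.05,-0.5,0,0,0,-2.86,0,-0.08,-0.59,0,0,0,-3.44,0,-0.08,-0.59,0,0,0,-3.44]'

```text
t: 14.05
tool_pos: [0.5447, 0.0276, 0.0785]
eef_rot: [-2.332, -2.104, -0.0]
force: [-0.1, -1.4, -1.9]
finger_gap: 0.0166
```

```bash
python3 lev.py .1 .2 .3 .4 .5 .55
```

```text
TCP [0.5447 0.0276 0.0785] radius 0.0817 angle 0.292 force [-0.1 -1.4 -1.9] gap 0.01659443484336652
.1 [-0.01 -0.2   0.  ] turn -1.15
.2 [-0.03 -0.4   0.  ] turn -2.29
.3 [-0.08 -0.59  0.  ] turn -3.44
.4 [-0.15 -0.78  0.  ] turn -4.58
.5 [-0.23 -0.96  0.  ] turn -5.73
.55 [-0.28 -1.05  0.  ] turn -6.3
```

Request:
drive_tool --deltas '[0,0,-0.1,0,0,0,-0.6,0,-0.01,-0.2,0,0,0,-1.15,0,-0.02,-0.3,0,0,0,-1.7,0,-0.03,-0.4,0,0,0,-2.29,0,-0.05,-0.5,0,0,0,-2.86,0,-0.08,-0.59,0,0,0,-3.44,0,-0.11,-0.69,0,0,0,-4,0,-0.15,-0.78,0,0,0,-4.58,0,-0.15,-0.78,0,0,0,-4.58]'

```text
t: 14.95
tool_pos: [0.5123, 0.0246, 0.0785]
eef_rot: [-1.865, -2.526, 0.0]
force: [1.0, -1.6, -3.6]
finger_gap: 0.0168
```

```bash
python3 lev.py .05 .08 .12 .16
```

```text
TCP [0.5123 0.0246 0.0785] radius 0.0814 angle 0.693 force [ 1.  -1.6 -3.6] gap 0.01680166731605651
.05 [-0.  -0.1  0. ] turn -0.57
.08 [-0.   -0.16  0.  ] turn -0.92
.12 [-0.01 -0.24  0.  ] turn -1.38
.16 [-0.02 -0.32  0.  ] turn -1.83
```

Request:
drive_tool --deltas '[0,0,-0.05,0,0,0,-0.3,0,0,-0.1,0,0,0,-0.57,0,0,-0.1,0,0,0,-0.57]'

```text
t: 15.25
tool_pos: [0.5081, 0.0233, 0.0785]
eef_rot: [-1.8, -2.573, 0.001]
force: [1.6, -1.8, -4.1]
finger_gap: 0.0171
```

Request:
drive_tool --deltas '[0,0,-0.05,0,0,0,-0.3,0,0,-0.05,0,0,0,-0.3]'

```text
t: 15.45
tool_pos: [0.505, 0.0222, 0.0784]
eef_rot: [-1.764, -2.596, 0.004]
force: [-0.8, -3.6, -2.9]
finger_gap: 0.0167
```

Request:
drive_tool --deltas '[0,0,-0.05,0,0,0,-0.3,0,0,-0.05,0,0,0,-0.3]'

```text
t: 15.65
tool_pos: [0.503, 0.0213, 0.0784]
eef_rot: [-1.728, -2.62, 0.004]
force: [2.3, -3.0, -2.8]
finger_gap: 0.0166
```

Request:
drive_tool --deltas '[0,0,-0.05,0,0,0,-0.3,0,0,-0.05,0,0,0,-0.3]'

```text
t: 15.85
tool_pos: [0.5015, 0.0206, 0.0785]
eef_rot: [-1.692, -2.644, 0.003]
force: [2.9, -2.1, -3.7]
finger_gap: 0.0169
```

```bash
python3 lev.py .05; python3 - <<'E'
from station import *
from h import *
d=capture("scene");c=capture("top");w=capture("wrist");np.savez("pics/top7.npz",**c);np.savez("pics/wrist7.npz",**w)
cv2.imwrite("pics/all7.png",np.vstack([cv2.resize(d["img"][150:310,240:460],(640,465)),w["img"][100:235,:]]))
E
```

```text
TCP [0.5015 0.0206 0.0785] radius 0.0813 angle 0.834 force [ 2.9 -2.1 -3.7] gap 0.016908184934704286
.05 [-0.  -0.1  0. ] turn -0.57
```

View pics/all7.png

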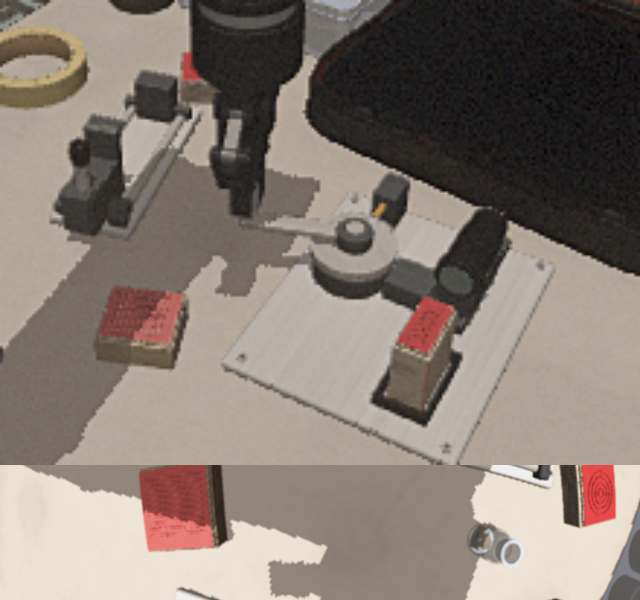

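The scene view shows the stamp upright in the seat, the jaw open and the lever at the gripper. The other things have not moved. The force dropped between angles of about 0.74 and 0.79, which is click 4. One independent check of the lever angle from the arm's pixels follows.

```bash
python3 - <<'E'
from station import *
from h import *
d=capture("scene");H=np.array([.535,-.0535]);g=cv2.cvtColor(d["img"],cv2.COLOR_BGR2GRAY).astype(np.float32)
for r in(.036,.042,.048,.054,.060):
    t=np.arange(.5,1.2,.04);q=np.array([proj(d,[*(H+r*np.array([np.cos(a+1.161),np.sin(a+1.161)])),.05]) for a in t],np.float32)
    print(r,cv2.remap(g,q[:,:1],q[:,1:],cv2.INTER_LINEAR).ravel().astype(int))
print(t.round(2));s=get_state();print(s["tool_pos"],s["force"].round(1))
E
```

```text
0.036 [174 174 174 170 165 163 163 162 163 163 165 167 165 162 150 124 109 126]
0.042 [104 104 103 101  99 134 166 163 162 164 166 169 164 137 117 106 118 156]
0.048 [107 110 109 108 109 118 141 162 160 161 166 172 176 136 105  91  96 107]
0.054 [109 112 110 108 104 117 147 154 166 166 171 166 135 111 101 106 108 108]
0.06 [105 106 106 108 109 104  97  97  92 131 170 181 130  97  89 108 110 109]
[0.5  0.54 0.58 0.62 0.66 0.7  0.74 0.78 0.82 0.86 0.9  0.94 0.98 1.02
 1.06 1.1  1.14 1.18]
[0.50153994 0.02058717 0.07847782] [ 3.  -1.6 -4.1]
```

```bash
python3 -c "
from station import *
print(close_job()); print(get_state()['t'])"
```

```text
the job is handed in; nothing more can be done
None
the job is handed in; nothing more can be done
```

I handed the job in at about 16 s. The stamp is in the seat, and the gripper is still holding the lever where I count four clicks.

- **Jaw:** I slid it open about 42 mm by its knob, out of its 45 mm of travel.
- **Stamp:** I lifted it out, lowered it into the seat until it met firm contact at the expected height, and released it. The last camera view shows it upright and inside the seat walls.
- **Lever:** I gripped the knob with 25 N and turned it anticlockwise to about 0.84 rad. That lies between click 4 (about 0.8) and click 5 (about 1.0).

**Last checks:**
- **Lever angle:** The tool's position and the tool's turn both give 0.83–0.84 rad. The arm's pixels in the scene view give a rougher 0.85–0.87, so these agree.
- **Fourth click:** The push force dropped at about 0.74–0.79 rad, where click 4 should be. The force readings carry about 1 N of noise, so I did not count clicks from force alone.
- **Other things:** The last scene view showed no sign that the stamps, vial or tape had moved. I did not measure their positions again.

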